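# Clamp the copper earth tube with a U-bolt

## Task

Take the U-bolt with the orange grip out of its wooden stand, pass its two legs down either side of the copper tube and, feeling gently for the two holes in the steel plate below, press it fully home so that the orange grip sits flush on the tube. Do not lean hard on the fixture or the plate bends, leave the blue U-bolt in its stand and the other things alone, and let go at the end.

Things in the scene. Friction and masses are not known exactly. Their poses are not given: they have to be found in the camera images.
- ubolt: U-bolt to fit, about 0.2 kg: a steel U, upside down, whose bend is filled by an orange grip block (36 mm along its x, 16 mm thick along y, 40 mm tall); two parallel legs of 8 mm diameter, 42 mm apart centre to centre along x. Origin: centre of the grip block's underside; z up, block from 0 to +40 mm, leg tips at -54 mm. Pinch the block across its 16 mm. Fits either way round.
- leg_tips (a point): the point midway between the two rounded leg tips of the orange U-bolt, 54 mm below its origin
- stand: pale wooden stand (90 x 44 x 62 mm, fixed) that holds the orange U-bolt at the start: legs down in two loose 12 mm holes, grip block resting on the stand's top. Origin at the centre of its underside, z up. The two U-bolts' stands may swap places.
- fixture: clamp fixture, fixed to the bench: grey steel channel 124 mm (x) by 230 mm (y), cheeks 50 mm high. Origin at the centre of its underside, z up. Along its y runs the fixed copper tube, over the steel plate with the two holes. Its plate bends when the contact forces of the U-bolt or the robot on the fixture pass 35 N in all (the sprung balls alone add about 10 N of side load).
- tube_top (a point): the tube's top line above the fixture's middle, 75 mm above the fixture's origin, axes as the fixture. The copper tube is 26 mm in diameter, 260 mm long along y, carried by wooden blocks at y = +-100 mm. When fully home, the U-bolt's origin is at this height, its block flat on the tube, its x across the tube.
- plate_middle (a point): middle of the channel at the height of the plate's top, 45 mm above the fixture's origin. Steel plate 98 x 110 mm, 10 mm thick, two holes at x = +-21 mm, 11 mm wide in x, 10 mm in y, seen from above on either side of the tube. The plate was locked anywhere from -24 to +24 mm along y, so both holes are at that same unmeasured y, not at this point; it does not shift.
- balls_middle (a point): point midway between two sprung brass balls under the plate, at the plate's nominal place, 14 mm below its top. A ball bears on the inner side of each leg: once the tips are about 10 mm below the plate's top it takes 5 to 20 N down to push them past the balls, then less, and the balls hold the U-bolt when let go.
- ubolt_small: the other U-bolt, blue grip block, legs only 28 mm apart, too narrow for the tube, upright in a wooden stand of its own (same stand size); stays there. Origin at the centre of the block's underside.
- nut_jar: closed clear jar of 44 mm diameter and 50 mm height with a grey cap; bystander, origin at the centre of its underside
- multimeter: yellow hand multimeter, 150 x 75 x 30 mm, lying flat; bystander, origin at the centre of its underside
- screwdriver: screwdriver lying on the bench; bystander
- spanner: steel spanner lying on the bench; bystander
- sample_box: wooden sample box 130 x 160 x 60 mm with a white knob on top; bystander, origin at the centre of its underside
- fittings_tray: open blue tray 150 x 110 x 40 mm; bystander, origin at the centre of its underside
There are look-alikes about, which are no part of the job. Leave any red or white look-alike of the ubolt alone. Leave any pink look-alike of the stand alone.

How it is judged:
By the outcome, as a careful person would: the job done as asked, in the order asked, and still so for the second after the job is handed in, with the robot touching nothing.
It also fails if it takes over 67 s, if anything falls off the work surface, if the arm or the gripper's body presses on something with over 40 N, if the wrist force passes 120 N, or if a joint passes its speed limit or range.

## Robot

A 6-joint arm with a two-finger parallel gripper is mounted at the origin on the work surface. World frame = base frame: x ahead of the robot, y to its left, z up, the work surface at z = 0. Lengths are in mm, angles in rad, forces in N, time in s.
With the tool pointing down it reaches from about 350 to 775 mm from the base axis. Payload 7.3 kg.
Tool frame: the origin (TCP) lies between the finger pads; the fingertips stand 8 mm ahead of it and the grasp point (between the pads) lies 11 mm behind it; y points along the fingers, z is the direction in which the jaws open and shut, and the axes are right-handed (so a half turn about y gives the same grasp; the last joint's range is limited). The gripper opens to 92 mm and grips with 3 to 60 N. Pads are 19 mm wide; open, the fingers measure 130 mm over their backs; the gripper's body (75 mm by 190 mm) begins 47 mm behind the grasp point.
Start: joints at [-1.411, 0.342, 1.524, -0, 1.275, -0.146], TCP at [158.077, -500.655, 234.741] pointing down, gripper open.
Joint ranges: [-2.53, 2.53], [-0.77, 2.02], [0.04, 2.7], [-1, 4.14], [0.28, 2.66], [-3.11, 3.11]. Speed limits (rad/s): [2.57, 2.57, 3.14, 3.14, 3.14, 3.14].

## Interface

Orientations are given as [roll, pitch, yaw] about the fixed x, y, z axes, in that order (R = Rz(yaw) Ry(pitch) Rx(roll)).
In Python, from plant import bot, vision, job gives the robot as it stands. The module is installed in compiled form; this text tells all that it offers.
- The arm moves only by the tool arm_command, never from a script. Its argument "deltas" is a list of rows, each a list of 4 numbers: the shift along the tool's x, y, z in m, then the turn about the tool's y in degrees. In form: [[x, y, z, twist], ...]. A call has 1 to 5 rows; each row shifts and turns the commanded pose from where the row before left it, along the tool's axes as they then stand; what a row does not reach is not made up. A row lasts 1/10 s, in which the tool goes at most 50 mm and 8.59 degrees, less where a joint would pass 70% of its speed; a pose out of reach is approached as far as the arm can. A call is refused whole if a number of a shift passes 0.05 or a number of a turn 8.59, either way. A call with a gripper value outside its range is refused whole. "claw" is the closure in counts, from 0 (fully open) to 255 (shut), set as the call begins (left out, the last holds). The fingers move at their own pace and stop on an object; the grip force is fixed at half the most. Time passes only in rows, so rows that do not move let the fingers close. It gives the time, the measured TCP pose, the force and the opening at its end, in the units of the state.
- bot.get_obs(): the state, without advancing time (a new reading comes with each control period).
- vision.capture(name): name is "side" or "top" or "wrist"; returns a dict with "img" (480x640x3 uint8, red, green, blue), "camera_matrix" (3x3 intrinsics, pixels), "world_to_cam" (4x4, takes a point from world to camera coordinates); the wrist camera has in their place "mount" (4x4, takes a point from camera to tool coordinates, whose origin is the TCP and whose axes are the tool frame's). Camera axes: x right, y down, z forward; pixel columns grow to the right and rows downward; lengths in mm; the calibration is good to about 2 mm. A picture is of the moment at which its call begins: read the wrist's pose just before it. There is no depth.
- job.close_job(): hands the job in, once; it reports no verdict.
Trained networks look in a picture, given as the dict that the camera call returned (one of the last four; its "shot" number tells which), for a name from the list of things; names that differ only in an ending like _2 or _b are one class to them, and where a whole thing is asked for, a point or a joint stands for the part that bears it (a point fixed in the world has none). Each returns a list of dicts, best first, with "confidence" (0 to 1); they miss things now and then, are a little off and sometimes report something else, mostly with a low value. They report only what shows in the picture. A call takes as long as a camera call. They do not tell look-alikes from the thing itself.
- vision.find_in(picture, name): "xyz" ([x, y, z] in mm, in the coordinates of the camera as it stood for that picture, good to about 4 mm: the middle of the surface that is visible of it).
- vision.regions_of(picture, name): "mask" (480x640 bool, what is visible of it).
The state is a dict: "time": time; "joint_positions": joint angles; "dq": joint speeds; "tau": joint torques, N m; "tool_pos": TCP position; "tcp_rot": TCP orientation; "contact_force": force on the tool from outside, world axes, zero at the start; "moment": the same for the moment, N m; "grip_width": finger opening in mm.
Only numpy, scipy, OpenCV 4.12 (cv2) and the standard library are available. Lean on these libraries where they do the work, as an engineer would, in place of code of your own. Each camera call takes 0.05 s, during which the arm holds its last target. There are 200 camera calls.

## Working session

There is one attempt and no reset: what is moved stays moved. The work goes in short steps, Python scripts to look and compute and a tool call to move; the robot and the scene stay as the last step left them, time stands still between calls to the robot, and variables do not carry over. Pictures are saved under pics/ and viewed, about 8 in all and at most 12, crops included, and the job is handed in when it is done.

Besides the shell and the picture viewer there is one more tool, called after "Emit:" as a command line: name --pt "numbers of a row" for each row, then --argument value for the rest. arm_command: Moves the arm, as the interface text tells. Its arguments: {"type":"object","properties":{"deltas":{"type":"array","items":{"type":"array","items":{"type":"number"}}},"claw":{"type":"number"}},"required":["deltas"]}

```bash
mkdir -p pics; cat > h.py <<'E'
import numpy as np, cv2
from plant import bot, vision, job
from scipy.spatial.transform import Rotation as Ro
def tool():
    o=bot.get_obs(); T=np.eye(4); T[:3,:3]=Ro.from_euler('xyz',o['tcp_rot']).as_matrix(); T[:3,3]=o['tool_pos']; return T
def cap(n):
    T=tool(); p=vision.capture(n)
    p['c2w']=T@np.array(p['mount']) if n=='wrist' else np.linalg.inv(p['world_to_cam'])
    return p
def save(p,f): cv2.imwrite('pics/'+f,p['img'][:,:,::-1])
def find(p,n):
    return [(round(d['confidence'],2),(p['c2w']@np.r_[d['xyz'],1])[:3].round(1),(lambda q:(q[:2]/q[2]).round())(np.array(p['camera_matrix'])@d['xyz'])) for d in vision.find_in(p,n)]
def ray(p,u,v,z):
    d=p['c2w'][:3,:3]@np.linalg.inv(p['camera_matrix'])@[u,v,1]; c=p['c2w'][:3,3]; return c+d*(z-c[2])/d[2]
def proj(p,X):
    q=np.array(p['camera_matrix'])@(np.linalg.inv(p['c2w'])@np.r_[X,1])[:3]; return q[:2]/q[2]
E
python3 - <<'E'
from h import *
o=bot.get_obs(); print(o); print(tool().round(3))
for n in ['top','side']:
    p=cap(n); save(p,n+'.png'); print(n,p['c2w'].round(2))
    for k in ['ubolt','stand','fixture','ubolt_small']: print(k,find(p,k))
E
```

```text
{'time': 0.0, 'joint_positions': array([-1.41103282e+00,  3.42744212e-01,  1.52502812e+00,  5.18399538e-06,
        1.27544706e+00, -1.45999291e-01]), 'dq': array([-0.00029558, -0.00072432,  0.0015751 ,  0.0001058 ,  0.0011839 ,
       -0.00022243]), 'tau': array([ 8.96060264e-04, -4.31234372e+01, -2.44217134e+01,  7.18402304e-02,
        5.59386739e-02, -1.10054689e-04]), 'tool_pos': array([ 157.99221796, -500.22800941,  234.0299545 ]), 'tcp_rot': array([-1.57240503e+00,  2.41562997e-04, -2.83583156e+00]), 'contact_force': array([-0.86379403,  0.36250762, -0.11565726]), 'moment': array([-0.00085446,  0.04382112, -0.00791967]), 'grip_width': 91.59945943846787}
[[-9.54000e-01 -0.00000e+00  3.01000e-01  1.57992e+02]
 [-3.01000e-01  2.00000e-03 -9.54000e-01 -5.00228e+02]
 [-0.00000e+00 -1.00000e+00 -2.00000e-03  2.34030e+02]
 [ 0.00000e+00  0.00000e+00  0.00000e+00  1.00000e+00]]
top [[-0.00000e+00 -9.90000e-01  1.40000e-01  2.60870e+02]
 [-1.00000e+00  0.00000e+00  1.00000e-02  1.99400e+01]
 [-1.00000e-02 -1.40000e-01 -9.90000e-01  1.54425e+03]
 [ 0.00000e+00  0.00000e+00  0.00000e+00 
[... 468 characters left out ...]
450e+02]
 [-1.60000e-01 -5.70000e-01  8.00000e-01 -1.25856e+03]
 [ 2.00000e-02 -8.20000e-01 -5.80000e-01  1.00472e+03]
 [ 0.00000e+00  0.00000e+00  0.00000e+00  1.00000e+00]]
ubolt [(0.93, array([ 350. , -209. ,   75.5]), array([278., 306.])), (0.85, array([ 416.7, -103.7,   70.3]), array([301., 277.])), (0.67, array([ 447.9, -196.5,   86. ]), array([320., 295.])), (0.23, array([622.5, 443.7,  64.5]), array([341., 166.]))]
stand [(0.69, array([ 237.5, -312.3,   52. ]), array([231., 352.])), (0.58, array([ 448.7, -213.9,   47.6]), array([321., 313.]))]
fixture [(0.86, array([495.7, 180.6,  45.9]), array([314., 219.]))]
ubolt_small [(0.72, array([ 610.3, -178.3,   87.1]), array([387., 283.]))]
```

View pics/top.png

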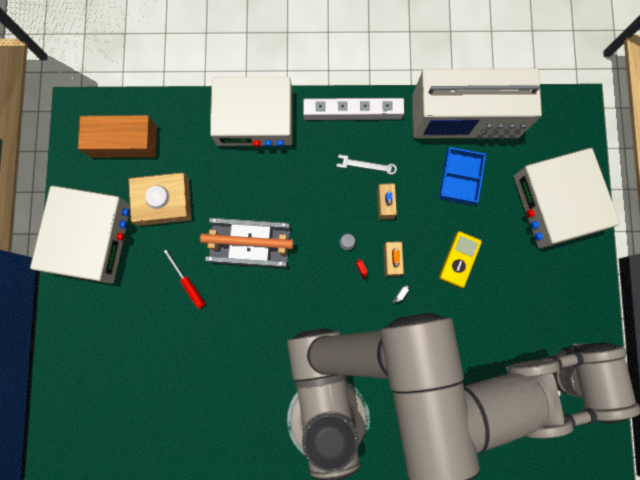

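View pics/side.png

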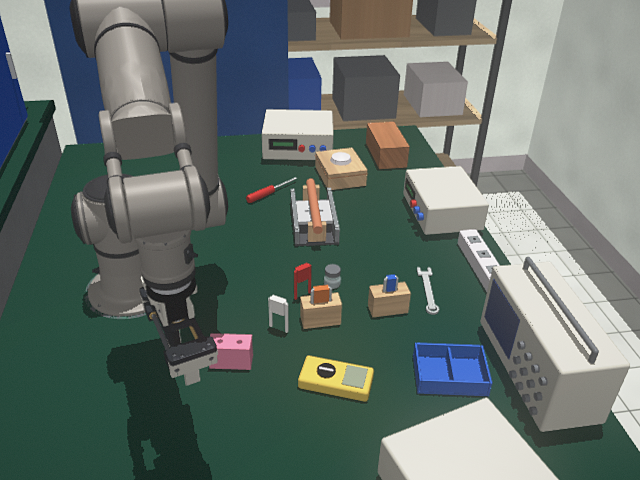

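The orange U-bolt is at top (397,256) and side (320,295). It could be confused with the red look-alike at top (362,268) / side (303,270), the white one at top (402,293) / side (278,312), or the blue one at top (389,199) / side (391,284). The pink stand is at side (231,352), and the fixture is at top (247,243). I'm going for the orange one and will check it close up from above.

Emit:
arm_command --pt "-0.04 0 -0.022 0" --pt "-0.04 0 -0.022 0" --pt "-0.04 0 -0.022 0" --pt "-0.04 0 -0.022 0" --pt "-0.04 0 -0.022 0" --claw 120

```text
time: 1.0
tool_pos: [316.6, -334.2, 234.9]
tcp_rot: [-1.57, 0.0, -2.836]
contact_force: [0.8, -0.3, 0.8]
grip_width: 56.3
```

Emit:
arm_command --pt "-0.04 0 -0.022 0" --pt "-0.04 0 -0.022 0" --pt "-0.04 0 -0.022 0" --pt "-0.04 0 -0.022 0" --pt "0 0 0 0"

```text
time: 1.5
tool_pos: [444.6, -199.7, 234.8]
tcp_rot: [-1.571, 0.002, -2.83]
contact_force: [-0.0, -0.6, -0.8]
grip_width: 48.6
```

```bash
python3 - <<'E'
from h import *
o=bot.get_obs(); print(o['tool_pos'],o['grip_width'],o['contact_force'],o['time']); print(tool().round(3))
p=cap('wrist'); save(p,'w1.png'); print(np.array(p['mount']).round(2),p['camera_matrix'])
for k in ['ubolt','stand']: print(k,find(p,k))
E
```

```text
[ 444.55654335 -199.67994052  234.81437013] 48.64339106817723 [-0.02911827 -0.57653483 -0.76697098] 1.5
[[-9.52000e-01  2.00000e-03  3.07000e-01  4.44557e+02]
 [-3.07000e-01  1.00000e-03 -9.52000e-01 -1.99680e+02]
 [-2.00000e-03 -1.00000e+00 -0.00000e+00  2.34814e+02]
 [ 0.00000e+00  0.00000e+00  0.00000e+00  1.00000e+00]]
[[   0.      0.97    0.25  -68.19]
 [   0.     -0.25    0.97 -149.48]
 [   1.     -0.     -0.     -0.89]
 [   0.      0.      0.      1.  ]] [[347.39007564   0.         325.68378302]
 [  0.         347.39007564 242.06838752]
 [  0.           0.           1.        ]]
ubolt [(0.96, array([424.9, -95.5,  92.1]), array([204., 218.])), (0.79, array([ 457.6, -185.4,  100.8]), array([315., 216.])), (0.7, array([ 367.3, -210.9,   56.4]), array([314., 299.]))]
stand [(0.7, array([504.1, 118.2,   7.6]), array([39., 62.])), (0.55, array([ 461.4, -190.4,   61.8]), array([323., 206.])), (0.54, array([ 284.2, -281.3,    8.7]), array([350., 359.]))]
```

View pics/w1.png

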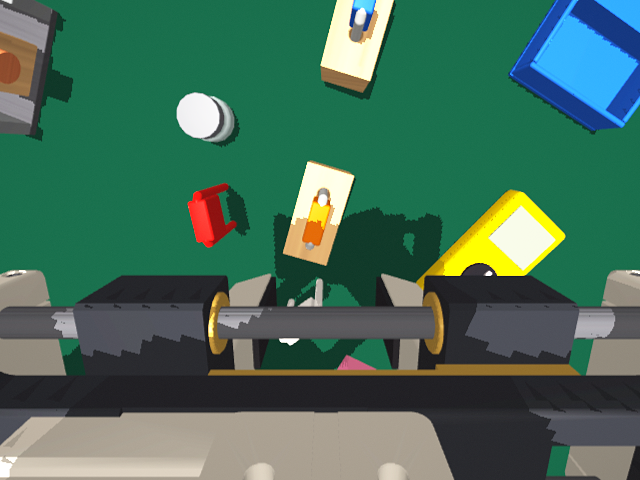

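The wrist view shows the orange block at (317,218) in its pale stand. Red is at (207,215), white at (300,315) and blue at (360,15), so the choice holds. Next I rectify a close crop and measure the axis.

```bash
cat >> h.py <<'E'
def rect(p,cx,cy,z,half,s):
    "plane z picture: column right=+x, row down=-y, s px/mm"
    w=[(cx-half,cy+half),(cx+half,cy+half),(cx+half,cy-half),(cx-half,cy-half)]
    src=np.float32([proj(p,[x,y,z]) for x,y in w]); n=2*half*s
    H=cv2.getPerspectiveTransform(src,np.float32([[0,0],[n,0],[n,n],[0,n]]))
    return cv2.warpPerspective(p['img'],H,(n,n))
def blob(m,cx,cy,half,s):
    n,l,st,c=cv2.connectedComponentsWithStats(m.astype(np.uint8)); i=1+st[1:,4].argmax()
    r=cv2.minAreaRect(np.argwhere(l==i)[:,::-1].astype(np.float32))
    b=cv2.boxPoints(r)/s; b=np.c_[cx-half+b[:,0],cy+half-b[:,1]]
    e=max([b[1]-b[0],b[2]-b[1]],key=np.linalg.norm)
    return b.mean(0).round(1),(np.array(r[1])/s).round(1),np.degrees(np.arctan2(e[1],e[0])).round(1)
E
python3 - <<'E'
from h import *
p=cap('wrist'); out=[]
for z in (62,102):
    I=rect(p,455,-188,z,65,4); hsv=cv2.cvtColor(I,cv2.COLOR_RGB2HSV); h,s,v=[hsv[...,i].astype(int) for i in range(3)]
    m=(h>4)&(h<28)&(s>180)&(v>110) if z==102 else (h>8)&(h<30)&(s>30)&(v>60)
    print(z,blob(m,455,-188,65,4)); out.append(I)
out.append(0)
cv2.imwrite('pics/r1.png',cv2.resize(np.hstack(out[:2])[:,:,::-1],(800,400)))
E
```

```text
62 (array([ 451.2, -188. ], dtype=float32), array([45. , 91.1]), np.float32(0.7))
102 (array([ 453.8, -187.5], dtype=float32), array([15.8, 39.7]), np.float32(1.6))
```

View pics/r1.png

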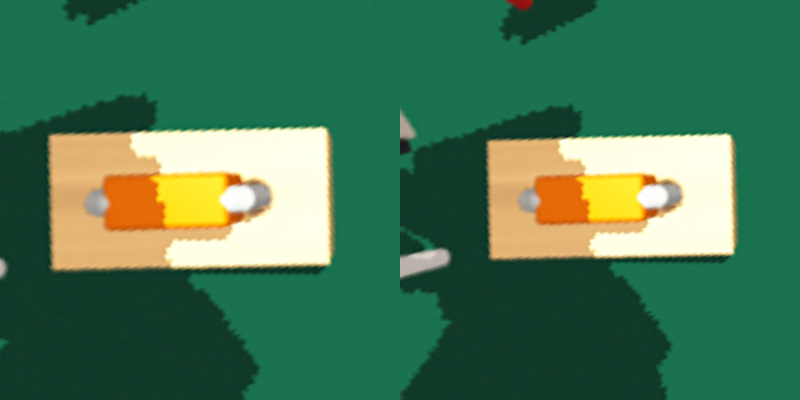

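The sizes agree: the stand is 91x45 mm and the block about 16x36–40 mm. The block centre is about (451.8,-187.7), with its axis 1° off world x.

Emit:
arm_command --pt "0 0 0 8.5" --pt "0 0 0 8.5" --pt "-0.0075 0.03 -0.012 0" --pt "0 0.04 0 0" --pt "0 0.04 0 0"

```text
time: 2.2
tool_pos: [448.7, -192.8, 124.1]
tcp_rot: [-1.569, 0.002, -3.135]
contact_force: [0.9, 0.2, -1.4]
grip_width: 48.7
```

Emit:
arm_command --pt "0 0 0 0" --pt "0 0 0 0"

```text
time: 2.4
tool_pos: [448.7, -192.5, 125.3]
tcp_rot: [-1.571, -0.001, -3.134]
contact_force: [0.6, -0.7, 0.2]
grip_width: 48.5
```

```bash
python3 - <<'E'
from h import *
print(tool().round(3), bot.get_obs()['time'])
p=cap('wrist')
I=rect(p,455,-188,102,65,4); hsv=cv2.cvtColor(I,cv2.COLOR_RGB2HSV); h,s,v=[hsv[...,i].astype(int) for i in range(3)]
print(blob((h>4)&(h<28)&(s>180)&(v>60),455,-188,65,4)); print(find(p,'ubolt'))
cv2.imwrite('pics/r2.png',np.hstack([cv2.resize(p['img'],(533,400)),I[:400,:260]])[:,:,::-1])
E
```

```text
[[-1.00000e+00 -1.00000e-03  7.00000e-03  4.48750e+02]
 [-7.00000e-03  0.00000e+00 -1.00000e+00 -1.92509e+02]
 [ 1.00000e-03 -1.00000e+00 -0.00000e+00  1.25300e+02]
 [ 0.00000e+00  0.00000e+00  0.00000e+00  1.00000e+00]] 2.4
(array([ 456.6, -187.6], dtype=float32), array([15.7, 42.1]), np.float32(2.1))
[(0.94, array([440.5, -85.6,  49.8]), array([171., 266.])), (0.71, array([ 459.8, -187.4,  101.8]), array([318., 263.])), (0.63, array([ 367.6, -216.5,   39.4]), array([358., 353.]))]
```

Emit:
arm_command --pt "-0.003 0 -0.005 1" --pt "0 0.015 0 0" --pt "0 0.02 0 0" --pt "0 0.015 0 0" --pt "0 0 0 0"

```text
time: 3.0
tool_pos: [451.9, -185.9, 74.4]
tcp_rot: [-1.571, -0.001, 3.133]
contact_force: [0.2, 0.3, -0.3]
grip_width: 48.6
```

Emit:
arm_command --pt "0 0 0 0" --pt "0 0 0 0" --pt "0 0 0 0" --pt "0 0 0 0" --pt "0 0 0 0" --claw 255

```text
time: 3.5
tool_pos: [452.5, -187.2, 75.3]
tcp_rot: [-1.569, 0.001, 3.134]
contact_force: [-0.3, -0.9, 3.5]
grip_width: 15.7
```

Emit:
arm_command --pt "0 -0.02 0 0" --pt "0 -0.045 0 0" --pt "0 -0.045 0 0" --pt "0 -0.04 0 0" --pt "0 0 0 0"

```text
time: 4.0
tool_pos: [454.3, -187.6, 230.0]
tcp_rot: [-1.566, 0.009, 3.133]
contact_force: [0.7, -0.7, -2.2]
grip_width: 15.9
```

Emit:
arm_command --pt "0 0 -0.045 0" --pt "0 0 -0.045 0" --pt "0 0 -0.045 0" --pt "0 0 -0.045 0" --pt "0 0 -0.045 0"

```text
time: 4.5
tool_pos: [452.9, 40.4, 223.4]
tcp_rot: [-1.571, -0.002, 3.133]
contact_force: [1.1, 0.7, -1.9]
grip_width: 16.0
```

Emit:
arm_command --pt "0 0 -0.045 0" --pt "0 0 -0.025 0" --pt "0 0 0 0" --pt "0 0 0 0"

```text
time: 4.9
tool_pos: [453.8, 108.8, 223.6]
tcp_rot: [-1.57, -0.002, 3.135]
contact_force: [0.7, -0.0, -2.1]
grip_width: 15.9
```

```bash
python3 - <<'E'
from h import *
o=bot.get_obs(); print(tool().round(3), o['time'],o['grip_width'],o['contact_force'],o['moment'])
w=cap('wrist'); t=cap('top')
for p in (w,t):
    print([round(x) for x in p['c2w'][:3,3]],find(p,'fixture'),find(p,'tube_top'),find(p,'plate_middle'))
np.savez('w2.npz',img=w['img'],K=w['camera_matrix'],c=w['c2w']); np.savez('t2.npz',img=t['img'],K=t['camera_matrix'],c=t['c2w'])
save(w,'w2.png')
E
```

```text
[[-1.00000e+00 -2.00000e-03 -7.00000e-03  4.53828e+02]
 [ 7.00000e-03 -1.00000e-03 -1.00000e+00  1.08816e+02]
 [ 2.00000e-03 -1.00000e+00  1.00000e-03  2.23563e+02]
 [ 0.00000e+00  0.00000e+00  0.00000e+00  1.00000e+00]] 4.9 15.937332610127038 [ 0.72288164 -0.04653395 -2.13128571] [ 0.03387186  0.03923665 -0.01144504]
[522, 109, 373] [(0.69, array([507. , 230.8,  49.3]), array([193., 169.]))] [(0.76, array([504.6, 228.8,  46.3]), array([196., 171.]))] [(0.59, array([509. , 225.8,  47.7]), array([199., 166.])), (0.3, array([471. , 111.9, 248.9]), array([320., 289.]))]
[261, 20, 1544] [] [(0.58, array([489.7, 288.9,  42.2]), array([227., 246.]))] [(0.57, array([495.2, 291.4,  41.9]), array([226., 244.]))]
```

View pics/w2.png

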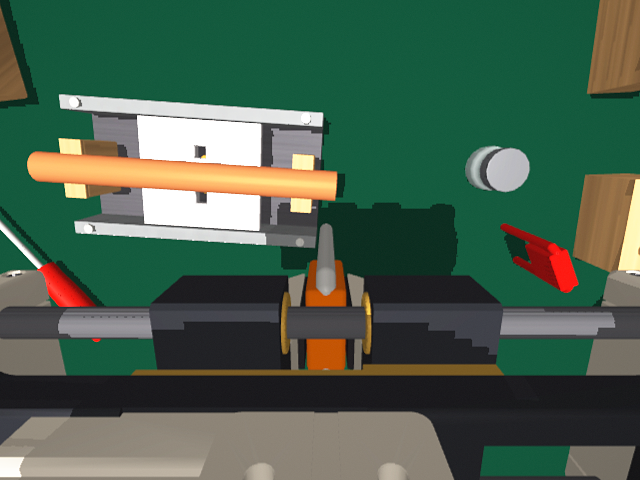

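The wrist view shows the bolt gripped, with the plate holes at about (201,151) and (201,196) and the tube running from (35,165) to (335,185). Next I compute the tube and hole geometry.

```bash
cat >> h.py <<'E'
def fix(p,f,cx=497,cy=225):
    out={}
    # tube silhouette on its axis plane z=62
    I=rect(p,cx,cy,62,140,2); hsv=cv2.cvtColor(I,cv2.COLOR_RGB2HSV); h,s,v=[hsv[...,i].astype(int) for i in range(3)]
    print('tube z62',blob((h>4)&(h<16)&(s>150)&(v>90),cx,cy,140,2))
    J=rect(p,cx,cy,45,80,5); hsv=cv2.cvtColor(J,cv2.COLOR_RGB2HSV); h,s,v=[hsv[...,i].astype(int) for i in range(3)]
    m=((s<40)&(v>200)).astype(np.uint8); m=cv2.morphologyEx(m,cv2.MORPH_OPEN,np.ones((25,25)))
    print('plate z45',blob(cv2.morphologyEx(m,cv2.MORPH_CLOSE,np.ones((201,201))),cx,cy,80,5))
    d=((v<110)&(cv2.boxFilter(m.astype(np.float32),-1,(121,121))>.35)).astype(np.uint8)
    n,l,st,c=cv2.connectedComponentsWithStats(d)
    for i in range(1,n):
        if 300<st[i,4]<5000: x,y,w,hh=st[i,:4]/5; print('hole?',(cx-80+x).round(1),(cx-80+x+w).round(1),(cy+80-y-hh).round(1),(cy+80-y).round(1),st[i,4])
    cv2.imwrite('pics/'+f,cv2.resize(J,(600,600))[:,:,::-1])
E
python3 - <<'E'
from h import *
for n in ('w2','t2'):
    z=np.load(n+'.npz'); p=dict(img=z['img'],camera_matrix=z['K'],c2w=z['c']); print(n); fix(p,n+'r.png')
E
```

```text
w2
tube z62 (array([501.4, 232.9], dtype=float32), array([ 26.9, 266.4]), np.float32(85.8))
plate z45 (array([496.9, 225.1], dtype=float32), array([159.8, 159.8]), np.float32(-90.0))
hole? 454.4 463.6 278.2 305.0 2316
hole? 550.2 557.2 274.2 305.0 2524
hole? 447.8 451.4 188.0 233.0 843
hole? 475.8 485.0 222.2 230.2 1549
hole? 517.2 527.0 219.2 227.0 1426
hole? 446.0 475.2 169.0 187.4 2216
hole? 515.2 546.8 145.0 168.6 3905
t2
tube z62 (array([507. , 303.9], dtype=float32), array([ 28.6, 119.6]), np.float32(83.4))
plate z45 (array([515.8, 214.3], dtype=float32), array([131.1, 133.3]), np.float32(86.1))
hole? 530.6 544.6 255.6 258.4 375
hole? 464.6 479.6 243.2 245.2 327
```

View pics/w2r.png

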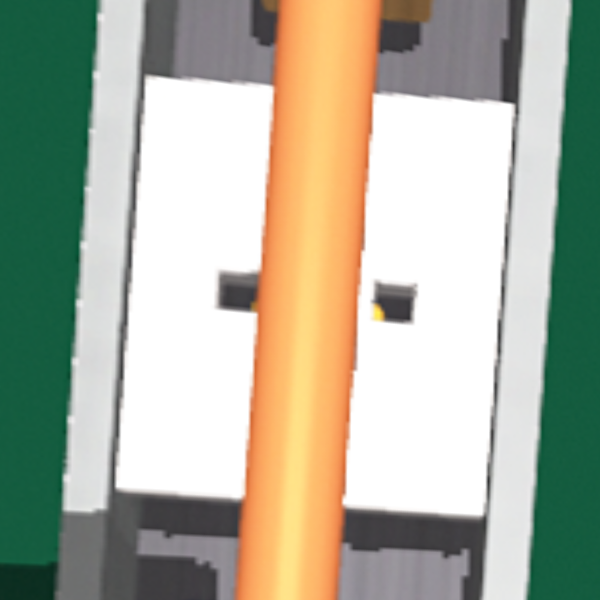

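The holes' middle is about (501.3,225.8) and the x axis is at -4.2°, with the two holes, the plate corners and the tube all agreeing. I'm moving above it and lowering partway, with the tips still above the tube.

Emit:
arm_command --pt "-0.0157 0 -0.0391 0" --pt "-0.0157 0 -0.0391 0" --pt "-0.0157 0 -0.0391 0" --pt "0 0 0 3.8" --pt "0 0.03 0 0"

```text
time: 5.8
tool_pos: [505.3, 227.2, 197.4]
tcp_rot: [-1.574, 0.008, 3.067]
contact_force: [0.8, 0.3, -2.5]
grip_width: 16.3
```

Emit:
arm_command --pt "0 0.03 0 0" --pt "0 0 0 0" --pt "0 0 0 0" --pt "0 0 0 0"

```text
time: 6.2
tool_pos: [503.8, 225.6, 166.4]
tcp_rot: [-1.572, 0.003, 3.067]
contact_force: [-0.2, 0.3, -1.2]
grip_width: 15.9
```

```bash
python3 - <<'E'
from h import *
o=bot.get_obs(); T=tool(); print(T.round(4), o['time'],o['contact_force'])
w=cap('wrist'); save(w,'w3.png')
T=tool()
for s in (21,-21): print('tip proj',proj(w,(T@[s,67,0,1])[:3]).round(1))
for X in ([522.3,224.1,45],[480.9,227.5,45],[501,225.8,75]): print(proj(w,X).round(1))
np.savez('w3.npz',img=w['img'],K=w['camera_matrix'],c=w['c2w'])
cv2.imwrite('pics/w3c.png',cv2.resize(w['img'][130:330,220:420],(800,800))[:,:,::-1][:600])
fix(w,'w3r.png',501,226)
E
```

```text
[[-9.972000e-01  3.000000e-03 -7.500000e-02  5.037824e+02]
 [ 7.500000e-02  8.000000e-04 -9.972000e-01  2.256098e+02]
 [-2.900000e-03 -1.000000e+00 -1.000000e-03  1.664402e+02]
 [ 0.000000e+00  0.000000e+00  0.000000e+00  1.000000e+00]] 6.2 [-0.24003893  0.34502214 -1.21677605]
tip proj [327.3 288.8]
tip proj [327.3 227.3]
[327.4 216. ]
[327.1 266. ]
[327.4 252.6]
tube z62 (array([483.9, 231.5], dtype=float32), array([ 61.4, 271.1]), np.float32(85.7))
plate z45 (array([551., 227.], dtype=float32), array([ 62.2, 161.9]), np.float32(86.0))
hole? 522.4 527.6 219.6 229.4 998
```

View pics/w3c.png

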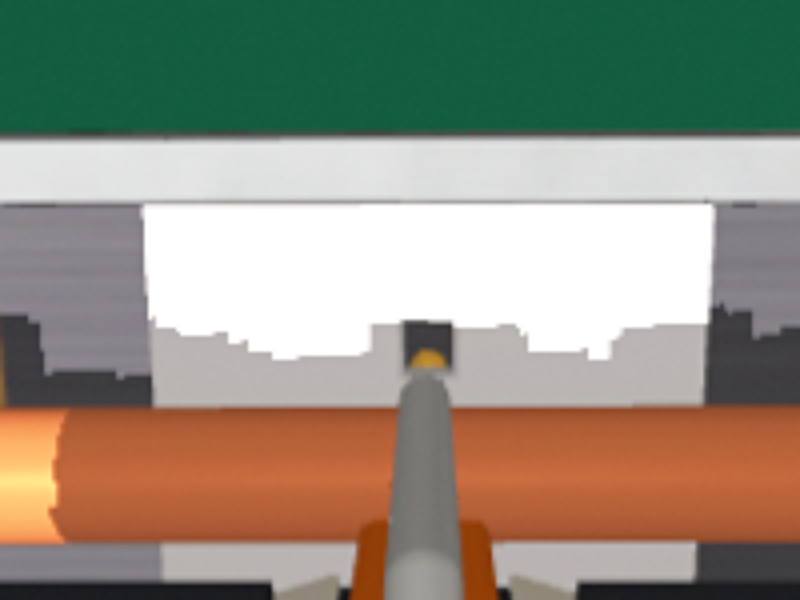

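The right leg lies over its hole, at (326.4) against (327.0) in columns, so the lateral error is about 0.5 mm. The middle needs about 2.5 mm in -x. I correct both and lower to just above the plate.

Emit:
arm_command --pt "0.0025 0 0.0005 0" --pt "0 0.02 0 0" --pt "0 0.018 0 0" --pt "0 0 0 0" --pt "0 0 0 0"

```text
time: 6.75
tool_pos: [500.4, 225.3, 127.5]
tcp_rot: [-1.571, 0.001, 3.067]
contact_force: [0.0, -0.5, -1.9]
grip_width: 16.0
```

Emit:
arm_command --pt "0 0 0 0" --pt "0 0 0 0"

```text
time: 6.95
tool_pos: [500.7, 225.4, 127.8]
tcp_rot: [-1.571, 0.002, 3.067]
contact_force: [-1.0, -0.5, -2.4]
grip_width: 15.9
```

```bash
python3 - <<'E'
from h import *
L=[]
for i in range(6):
    w=cap('wrist'); o=bot.get_obs(); L.append(np.r_[o['tool_pos'],o['tcp_rot'],o['contact_force']])
print(np.mean(L,0).round(3),np.std(L,0).round(3),o['time'])
side=cap('side')
a=cv2.resize(w['img'][160:310,240:410],(680,600))
cv2.imwrite('pics/w4c.png',a[:,:,::-1])
T=tool()
for X in ([522.3,224.1,45],): print(proj(w,X).round(1))
print('tip',proj(w,(T@[-21,67,0,1])[:3]).round(1))
E
```

```text
[ 5.00365e+02  2.25283e+02  1.27199e+02 -1.57100e+00  1.00000e-03
  3.06700e+00  2.29000e-01 -3.00000e-03 -2.30400e+00] [0.153 0.049 0.268 0.    0.    0.    0.397 0.526 0.349] 7.25
[326.5 221. ]
tip [327.4 227.3]
```

View pics/w4c.png

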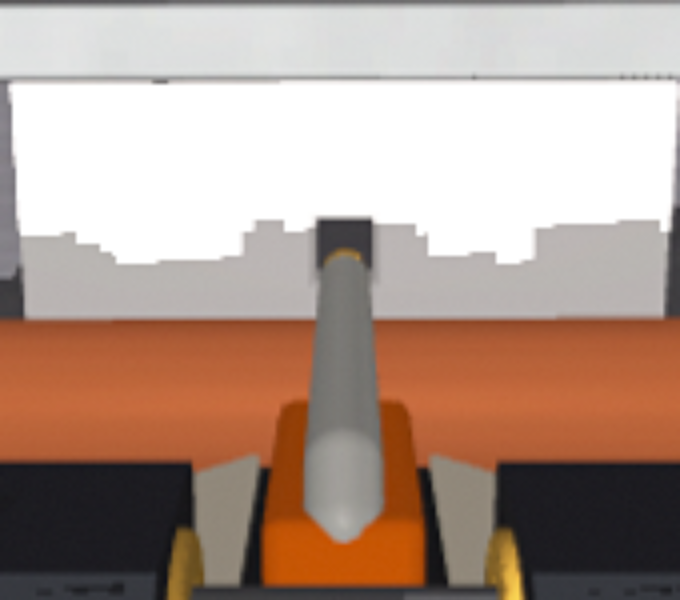

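The hole (columns 316–373) and the leg (319–371) are centred on each other. I lower in small steps and watch the force.

Emit:
arm_command --pt "-0.0006 0.005 0 0" --pt "0 0.005 0 0" --pt "0 0 0 0"

```text
time: 7.6
tool_pos: [500.1, 224.9, 115.6]
tcp_rot: [-1.57, -0.002, 3.067]
contact_force: [-0.4, -0.1, -3.1]
grip_width: 15.8
```

Emit:
arm_command --pt "0 0.0015 0 0" --pt "0 0.0015 0 0" --pt "0 0 0 0"

```text
time: 7.9
tool_pos: [500.6, 225.1, 113.5]
tcp_rot: [-1.571, -0.0, 3.067]
contact_force: [-0.2, 0.5, -2.4]
grip_width: 15.8
```

Emit:
arm_command --pt "0 0.001 0 0" --pt "0 0.001 0 0" --pt "0 0.001 0 0" --pt "0 0 0 0"

```text
time: 8.3
tool_pos: [500.6, 225.1, 110.5]
tcp_rot: [-1.571, -0.0, 3.067]
contact_force: [-0.2, -0.2, -2.2]
grip_width: 16.0
```

Emit:
arm_command --pt "0 0.001 0 0" --pt "0 0.001 0 0" --pt "0 0 0 0"

```text
time: 8.6
tool_pos: [500.6, 225.1, 108.5]
tcp_rot: [-1.571, -0.0, 3.067]
contact_force: [-0.4, 0.5, -1.2]
grip_width: 15.6
```

Emit:
arm_command --pt "0 0.001 0 0" --pt "0 0.001 0 0" --pt "0 0 0 0"

```text
time: 8.9
tool_pos: [500.6, 225.1, 106.5]
tcp_rot: [-1.571, -0.0, 3.067]
contact_force: [0.5, 0.1, -2.5]
grip_width: 16.0
```

The tips are about 5 mm into the holes with no resistance. Next they go on to the balls.

Emit:
arm_command --pt "0 0.001 0 0" --pt "0 0.001 0 0" --pt "0 0.001 0 0" --pt "0 0 0 0"

```text
time: 9.3
tool_pos: [500.6, 225.1, 103.5]
tcp_rot: [-1.571, -0.0, 3.067]
contact_force: [-0.2, -0.0, -2.2]
grip_width: 15.7
```

Emit:
arm_command --pt "0 0.001 0 0" --pt "0 0.001 0 0" --pt "0 0 0 0"

```text
time: 9.6
tool_pos: [500.6, 225.1, 101.5]
tcp_rot: [-1.571, -0.0, 3.067]
contact_force: [1.1, 0.6, -2.4]
grip_width: 15.3
```

Emit:
arm_command --pt "0 0.0007 0 0" --pt "0 0 0 0"

```text
time: 9.8
tool_pos: [500.7, 225.1, 100.9]
tcp_rot: [-1.571, -0.0, 3.067]
contact_force: [-0.6, 0.3, -2.5]
grip_width: 16.0
```

Emit:
arm_command --pt "0 0.0007 0 0" --pt "0 0 0 0"

```text
time: 10.0
tool_pos: [500.7, 225.2, 100.2]
tcp_rot: [-1.571, -0.0, 3.067]
contact_force: [-0.4, 0.1, -2.7]
grip_width: 15.9
```

Emit:
arm_command --pt "0 0.0007 0 0" --pt "0 0 0 0"

```text
time: 10.2
tool_pos: [500.7, 225.2, 99.5]
tcp_rot: [-1.571, -0.0, 3.067]
contact_force: [0.2, 0.4, -1.8]
grip_width: 15.6
```

Emit:
arm_command --pt "0 0.0007 0 0" --pt "0 0 0 0"

```text
time: 10.4
tool_pos: [500.8, 225.2, 98.8]
tcp_rot: [-1.571, 0.0, 3.067]
contact_force: [0.1, 0.5, -2.5]
grip_width: 15.6
```

Emit:
arm_command --pt "0 0.0007 0 0" --pt "0 0 0 0"

```text
time: 10.6
tool_pos: [501.0, 225.2, 98.2]
tcp_rot: [-1.571, 0.001, 3.067]
contact_force: [0.9, 0.7, -2.9]
grip_width: 15.8
```

Emit:
arm_command --pt "0 0.0007 0 0" --pt "0 0 0 0"

```text
time: 10.8
tool_pos: [500.9, 225.2, 97.6]
tcp_rot: [-1.571, 0.001, 3.067]
contact_force: [2.2, 0.4, -2.0]
grip_width: 16.1
```

Emit:
arm_command --pt "0 0.0007 0 0" --pt "0 0 0 0"

```text
time: 11.0
tool_pos: [501.0, 225.2, 97.2]
tcp_rot: [-1.571, 0.001, 3.067]
contact_force: [-0.5, 0.6, 1.9]
grip_width: 15.6
```

Emit:
arm_command --pt "0 0.0007 0 0" --pt "0 0 0 0"

```text
time: 11.2
tool_pos: [500.6, 225.3, 95.9]
tcp_rot: [-1.571, -0.0, 3.067]
contact_force: [0.4, 0.2, -0.2]
grip_width: 15.8
```

Emit:
arm_command --pt "0 0.0007 0 0" --pt "0 0 0 0"

```text
time: 11.4
tool_pos: [500.5, 225.2, 95.0]
tcp_rot: [-1.571, -0.001, 3.067]
contact_force: [0.9, 1.0, -0.7]
grip_width: 15.7
```

Emit:
arm_command --pt "0 0.0007 0 0" --pt "0 0.0007 0 0" --pt "0 0 0 0"

```text
time: 11.7
tool_pos: [500.6, 225.0, 93.7]
tcp_rot: [-1.57, -0.0, 3.067]
contact_force: [0.7, 1.1, -2.2]
grip_width: 16.0
```

Emit:
arm_command --pt "0 0.0007 0 0" --pt "0 0.0007 0 0" --pt "0 0 0 0"

```text
time: 12.0
tool_pos: [500.5, 225.0, 92.2]
tcp_rot: [-1.57, -0.001, 3.067]
contact_force: [1.0, -0.0, -2.2]
grip_width: 15.7
```

Emit:
arm_command --pt "0 0.0007 0 0" --pt "0 0.0007 0 0" --pt "0 0 0 0"

```text
time: 12.3
tool_pos: [500.6, 225.1, 91.0]
tcp_rot: [-1.571, -0.0, 3.067]
contact_force: [1.3, -0.4, -0.9]
grip_width: 15.7
```

Emit:
arm_command --pt "0 0.0007 0 0" --pt "0 0 0 0"

```text
time: 12.5
tool_pos: [500.6, 225.2, 90.3]
tcp_rot: [-1.571, -0.0, 3.067]
contact_force: [0.9, 0.5, -2.0]
grip_width: 15.8
```

Emit:
arm_command --pt "0 0.0007 0 0" --pt "0 0 0 0"

```text
time: 12.7
tool_pos: [500.7, 225.2, 89.7]
tcp_rot: [-1.571, -0.0, 3.067]
contact_force: [0.6, 0.7, -1.0]
grip_width: 16.0
```

Emit:
arm_command --pt "0 0.0005 0 0" --pt "0 0 0 0"

```text
time: 12.9
tool_pos: [500.7, 225.2, 89.3]
tcp_rot: [-1.571, 0.0, 3.067]
contact_force: [0.7, 0.4, -1.3]
grip_width: 15.4
```

Emit:
arm_command --pt "0 0.0005 0 0" --pt "0 0 0 0"

```text
time: 13.1
tool_pos: [500.6, 225.2, 88.6]
tcp_rot: [-1.571, -0.0, 3.067]
contact_force: [0.9, 0.1, -0.4]
grip_width: 16.0
```

Emit:
arm_command --pt "0 0.0004 0 0" --pt "0 0 0 0"

```text
time: 13.3
tool_pos: [500.8, 225.2, 88.4]
tcp_rot: [-1.571, 0.0, 3.067]
contact_force: [0.2, 0.4, 0.7]
grip_width: 15.9
```

Emit:
arm_command --pt "0 0.0004 0 0" --pt "0 0 0 0"

```text
time: 13.5
tool_pos: [500.8, 225.2, 88.3]
tcp_rot: [-1.571, 0.0, 3.067]
contact_force: [-0.6, 0.3, 2.3]
grip_width: 15.5
```

Emit:
arm_command --pt "0 0.0004 0 0" --pt "0 0 0 0"

```text
time: 13.7
tool_pos: [500.8, 225.2, 88.2]
tcp_rot: [-1.571, 0.001, 3.067]
contact_force: [-1.0, -0.4, 6.5]
grip_width: 16.0
```

Contact came at z 88.2, where home is expected (88.3), and the force is rising. I give one last light press, then let go.

Emit:
arm_command --pt "0 0.0004 0 0" --pt "0 0 0 0"

```text
time: 13.9
tool_pos: [500.9, 225.2, 88.2]
tcp_rot: [-1.571, 0.001, 3.067]
contact_force: [-2.5, -0.4, 8.8]
grip_width: 16.0
```

Emit:
arm_command --pt "0 0 0 0" --pt "0 0 0 0" --pt "0 0 0 0" --pt "0 0 0 0" --claw 130

```text
time: 14.3
tool_pos: [500.6, 225.1, 86.9]
tcp_rot: [-1.571, -0.0, 3.067]
contact_force: [0.2, 0.6, -0.7]
grip_width: 42.6
```

Emit:
arm_command --pt "0 -0.01 0 0" --pt "0 -0.03 0 0" --pt "0 -0.04 0 0" --pt "0 -0.04 0 0" --pt "0 0 0 0"

```text
time: 14.8
tool_pos: [503.5, 226.0, 213.7]
tcp_rot: [-1.575, 0.011, 3.067]
contact_force: [0.2, 0.5, -0.5]
grip_width: 45.0
```

Emit:
arm_command --pt "0.03 0 0.03 0" --pt "0.03 0 0.03 0" --pt "0.03 0 0.03 0" --pt "0 0 0 0" --pt "0 0 0 0"

```text
time: 15.3
tool_pos: [404.2, 141.9, 207.8]
tcp_rot: [-1.571, 0.001, 3.066]
contact_force: [0.7, 0.0, 0.1]
grip_width: 44.7
```

```bash
python3 - <<'E'
from h import *
o=bot.get_obs(); print(o['tool_pos'],o['contact_force'],o['time'])
w=cap('wrist'); s=cap('side')
print(find(w,'ubolt'),find(s,'ubolt'))
# block corners expected if home
c,sn=np.cos(np.radians(-4.3)),np.sin(np.radians(-4.3))
I=s['img'].copy()
for z in (75,115):
    for a in (-18,18):
        for b in (-8,8):
            u=proj(s,[500.8+c*a-sn*b,225.3+sn*a+c*b,z]); print(z,a,b,u.round(1))
a=cv2.resize(s['img'][160:260,265:365],(400,400)); b=cv2.resize(w['img'],(400,300)); b=np.vstack([b,np.zeros((100,400,3),np.uint8)])
cv2.imwrite('pics/end.png',np.hstack([a,b])[:,:,::-1])
E
```

```text
[404.24045032 141.8642106  207.79910209] [0.69244061 0.04874238 0.07014601] 15.3
[(0.73, array([501.8, 224. , 110.6]), array([194., 116.])), (0.71, array([426.5, -85.4,  79.6]), array([611., 188.]))] [(0.95, array([ 347.7, -210. ,   74.1]), array([277., 307.])), (0.89, array([ 417.2, -105.4,   70.8]), array([301., 277.])), (0.77, array([496.7, 217.6,  93.4]), array([313., 198.]))]
75 -18 -8 [307.8 203.4]
75 -18 8 [307.3 200.5]
75 18 -8 [320.3 203. ]
75 18 8 [319.8 200.1]
115 -18 -8 [307.9 191.3]
115 -18 8 [307.4 188.4]
115 18 -8 [320.6 190.9]
115 18 8 [320.1 188.1]
```

View pics/end.png

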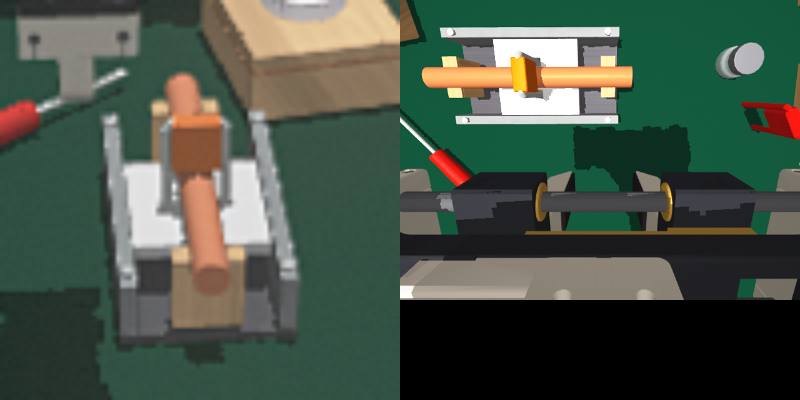

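The side crop shows the block spanning rows 189–203, matching the 188–203 expected when home. It is upright across the tube, both legs go into the plate, and the gripper is clear.

```bash
python3 -c "
from plant import job; print(job.close_job())"
```

```text
the job is handed in; nothing more can be done
None
```

The orange U-bolt is home on the copper tube. I took it from its stand, fed both legs through the plate holes, pressed it past the sprung balls onto the tube and let go. The job was handed in at about 15.4 s of the 67 s allowed.

**Seating:** the press stopped firmly at tool height 88.2 mm, against about 88.3 mm expected for fully home. In the side picture after release, the grip block spans rows 189–203, where 188–203 was predicted. It sits flush and upright across the tube, with the gripper clear.

**Force:** the highest wrist reading was about 9 N during the final press. Readings come only at the end of each move, so a short peak while passing the balls could have been higher. No higher reading was seen.

**Other things:** I approached only the orange U-bolt and the fixture, and the last pictures showed the red and white look-alikes, jar, screwdriver and sample box still in place. I did not look specifically at the blue U-bolt after the move.

**Disagreements:** the top camera's tube and plate measurements disagreed with the wrist camera's, so I used the wrist camera. The wrist view put the hole middle about 0.5–1 mm further in x than where the bolt finally seated, which is within the hole clearance.

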